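# Laser-mark a batch of silver handle blanks on the rail carrier

### The job

Bring the empty carrier to the loading detent at the left end of its rail, and slide every silver handle blank, tang first, fully home into a channel of its own, bolster against the mouth. Push the loaded carrier on to the marking detent in the middle, press the start button (never while the carrier is anywhere else), then push it on to the outfeed detent at the right end and leave it there with all blanks still home. Leave everything else on the bench where it is.

Things in the scene. Friction and masses are not known exactly. Their poses are not given: they have to be found in the camera images.
- carrier (a joint): Carrier position along its rail, m: 0 at the loading detent (left, +y end), 0.140 at the marking detent (middle, before the laser head), 0.280 at the outfeed detent (right, -y end). Travel -0.012 to 0.292. A sprung ball holds it within 2 mm of a detent; about 2 N moves it between detents, up to 8 N over one. It stays where it is left.
- carrier_mouth (a point): Carrier: aluminium block 80 x 196 mm, top 56 mm above the bench. Point: middle of its face towards the robot, at the channels' mid-height, 41.5 mm up. x into the channels, y along the rail to the left, z up. Four channels along x at y = -75, -25, 25, 75 mm, each 19 wide, 19 high, 80 long, open at both ends, an 8 mm sight slot along the roof. Mouths at x = 0; nothing stands before or below them.
- carrier_handle (a point): On the axis of the carrier's black upright handle, 13 mm below its top: a post 16 x 16 mm, sides parallel to the rail, from the carrier's top (56 mm above the bench) to 103 mm, in the middle of the carrier, 55 mm behind the mouths. The laser head's white housing (60 mm wide, 130 to 185 mm up, on a column behind the rail) begins 100 mm beyond the handle's axis at the marking detent.
- button (a joint): Travel of the laser's start button, m: 0 up, 0.006 fully down (about 5 N); springs back. It counts as pressed from 0.0045.
- button_top (a point): Centre of the top of the button's cap, a grey cap 30 mm across on a small black housing on the bench to the left; press straight down.
- pad: Thin brown leather pad fixed to the bench, 170 x 380 x 4 mm, on which the blanks lie at the start; origin at the centre of its underside.
- blank1: Silver handle blank (3 or 4 alike present), 0.24 kg, square in section about its x axis (any side may be down): tang 16 mm from x = 0 to 50, then a nose 10 mm to x = 60; bolster 24 mm from 0 to -8; grip 16 mm from -8 to -52; pommel 24 mm from -52 to -64. Origin on the axis at the bolster face next to the tang, 12 mm above its support. Balances at x = -25. Home: bolster on the mouth.
- blank2: Silver handle blank (3 or 4 alike present), 0.24 kg, square in section about its x axis (any side may be down): tang 16 mm from x = 0 to 50, then a nose 10 mm to x = 60; bolster 24 mm from 0 to -8; grip 16 mm from -8 to -52; pommel 24 mm from -52 to -64. Origin on the axis at the bolster face next to the tang, 12 mm above its support. Balances at x = -25. Home: bolster on the mouth.
- blank3: Silver handle blank (3 or 4 alike present), 0.24 kg, square in section about its x axis (any side may be down): tang 16 mm from x = 0 to 50, then a nose 10 mm to x = 60; bolster 24 mm from 0 to -8; grip 16 mm from -8 to -52; pommel 24 mm from -52 to -64. Origin on the axis at the bolster face next to the tang, 12 mm above its support. Balances at x = -25. Home: bolster on the mouth.
- blank4: Silver handle blank (3 or 4 alike present), 0.24 kg, square in section about its x axis (any side may be down): tang 16 mm from x = 0 to 50, then a nose 10 mm to x = 60; bolster 24 mm from 0 to -8; grip 16 mm from -8 to -52; pommel 24 mm from -52 to -64. Origin on the axis at the bolster face next to the tang, 12 mm above its support. Balances at x = -25. Home: bolster on the mouth.
- goblet: Bystander, to be left alone: silver goblet 110 mm tall, 64 mm across.
- bottle: Bystander, to be left alone: amber bottle 110 mm tall.
- hammer: Bystander, to be left alone: hammer lying on the bench.
- driver: Bystander, to be left alone: screwdriver lying on the bench.
- tin: Bystander, to be left alone: copper tin 50 mm tall, 64 mm across.
- bangle: Bystander, to be left alone: brass bangle, a ring 68 mm across, lying flat.
- stake: Bystander, to be left alone: wooden block 50 x 90 x 40 mm.

How it is judged (in metres and radians):
On the way, in this order (a step that is already met when the one before it is completed fails the run):
1. the carrier rests at the loading detent, left end (within 5 mm) (value of joint carrier between -0.005 and 0.005 m), for 0.2 s.
2. every blank is fully home in a channel (within 4 mm) with the carrier at the loading detent (all of step 1 and x of each of blank1, blank2, blank3, blank4 in the frame of carrier_mouth above -0.004 m and y of blank1 in the frame of carrier_mouth between -0.085 and 0.085 m and z of blank1 in the frame of carrier_mouth between -0.005 and 0.005 m and angle between the x axis of each of blank1, blank2, blank3, blank4 and the x axis of carrier_mouth, either way round below 0.15 rad and y of blank2 in the frame of carrier_mouth between -0.085 and 0.085 m and z of blank2 in the frame of carrier_mouth between -0.005 and 0.005 m and y of blank3 in the frame of carrier_mouth between -0.085 and 0.085 m and z of blank3 in the frame of carrier_mouth between -0.005 and 0.005 m and y of blank4 in the frame of carrier_mouth between -0.085 and 0.085 m and z of blank4 in the frame of carrier_mouth between -0.005 and 0.005 m), for 0.2 s.
3. the loaded carrier is at the marking detent, middle (within 5 mm), all blanks home (value of joint carrier between 0.135 and 0.145 m and x of each of blank1, blank2, blank3, blank4 in the frame of carrier_mouth above -0.004 m and y of blank1 in the frame of carrier_mouth between -0.085 and 0.085 m and z of blank1 in the frame of carrier_mouth between -0.005 and 0.005 m and angle between the x axis of each of blank1, blank2, blank3, blank4 and the x axis of carrier_mouth, either way round below 0.15 rad and y of blank2 in the frame of carrier_mouth between -0.085 and 0.085 m and z of blank2 in the frame of carrier_mouth between -0.005 and 0.005 m and y of blank3 in the frame of carrier_mouth between -0.085 and 0.085 m and z of blank3 in the frame of carrier_mouth between -0.005 and 0.005 m and y of blank4 in the frame of carrier_mouth between -0.085 and 0.085 m and z of blank4 in the frame of carrier_mouth between -0.005 and 0.005 m), for 0.2 s.
4. the start button is pressed with the loaded carrier at the marking detent, all blanks home (all of step 3 and value of joint button above 0.0045 m), for 0.05 s.
5. the loaded carrier is at the outfeed detent, right end (within 5 mm) (value of joint carrier between 0.275 and 0.285 m), for 0.2 s.
At the end, for the whole second after the job is handed in: The carrier rests at the outfeed detent (0.280, within 5 mm), every blank present is home in a channel (bolster within 4 mm of the mouth), all at rest, the button up (all of step 5 and x of each of blank1, blank2, blank3, blank4 in the frame of carrier_mouth above -0.004 m and y of blank1 in the frame of carrier_mouth between -0.085 and 0.085 m and z of blank1 in the frame of carrier_mouth between -0.005 and 0.005 m and angle between the x axis of each of blank1, blank2, blank3, blank4 and the x axis of carrier_mouth, either way round below 0.15 rad and y of blank2 in the frame of carrier_mouth between -0.085 and 0.085 m and z of blank2 in the frame of carrier_mouth between -0.005 and 0.005 m and y of blank3 in the frame of carrier_mouth between -0.085 and 0.085 m and z of blank3 in the frame of carrier_mouth between -0.005 and 0.005 m and y of blank4 in the frame of carrier_mouth between -0.085 and 0.085 m and z of blank4 in the frame of carrier_mouth between -0.005 and 0.005 m and linear speed of each of blank1, blank2, blank3, blank4 below 0.02 m/s and velocity of joint carrier between -0.01 and 0.01 m/s and value of joint button below 0.002 m); the robot touches nothing.
It fails at once if the start button is pressed while the carrier is not at the marking detent (value of joint button above 0.0035 m and (value of joint carrier below 0.132 m or value of joint carrier above 0.148 m)).
It fails at once if a bystander is pushed more than 40 mm or knocked over (distance of any of goblet, bottle, hammer, driver, tin, bangle, stake from where it was at the start of the episode above 0.04 m or angle between any of goblet, bottle, tin's own z axis and vertical above 0.6 rad).
Of blank1, blank2, blank3, blank4 only 3 to 4 are there at a start; the rules pass over those that are not, and their reading is None.
At some moment in a run one of blank1, blank2, blank3, blank4 may be knocked a few centimetres aside while the robot is not near it.
Once in a run the grip may slacken for a moment while it holds something.
It also fails if it takes over 210 s, if anything falls off the work surface, if the arm or the gripper's body presses on something with over 40 N, if the wrist force passes 120 N, or if a joint passes its speed limit or range.

### The arm

A 6-joint arm with a two-finger parallel gripper is mounted at the origin on the work surface. World frame = base frame: x ahead of the robot, y to its left, z up, the work surface at z = 0. Lengths are in mm, angles in rad, forces in N, time in s.
With the tool pointing down it reaches from about 300 to 775 mm from the base axis. Payload 14.6 kg.
Tool frame: the origin (TCP) lies midway between the tips of the shut fingers; the grasp point (between the pads) lies 19 mm behind it; z points along the fingers, y is the line along which they close (so a half turn about z gives the same grasp; the last joint's range is limited). The gripper opens to 85 mm and grips with 20 to 120 N. Pads are 22 mm wide; open, the fingers measure 114 mm over their backs; the gripper's body (76 mm by 85 mm) begins 54 mm behind the grasp point. The pads swing forward as they close: fully open they stand 13 mm farther back than shut.
Start: joints at [-1.375, 0.3, 1.521, -0, 1.321, -0.067], TCP at [142.875, -531.108, 231.281] pointing down, gripper open.
Joint ranges: [-3.03, 3.03], [-0.79, 2.21], [0.23, 2.52], [-1.04, 4.18], [0, 3.07], [-2.55, 2.55]. Speed limits (rad/s): [2.22, 2.22, 2.57, 3.14, 3.14, 3.14].

### API

Orientations are given as a unit quaternion [w, x, y, z].
In Python, from rig import bot, optics gives the robot as it stands (bot), with the cameras (optics). Calls block until the motion is done:
- bot.move_to(position, orientation): joint-space move of the TCP to a pose.
- bot.servo_line(position, attitude=None, speed=150, until_force=None): straight line of the TCP; attitude=None keeps the orientation; speed is the mean speed in mm/s. With until_force (N) it stops when the force on the tool has changed by that much, and returns True; else False.
- bot.move_joints(angles): joint-space move.
- bot.move_gripper(opening, grip_force=None): finger opening in mm; grip_force is the grip in N (None keeps the last); returns when the fingers have stopped.
- bot.dwell(seconds).
- bot.ik(position, orientation): joint angles nearest the present ones, or None.
- bot.read_state(): the state.
- optics.read_camera(name): name is "scene" or "top"; returns a dict with "image" (480x640x3 uint8, blue, green, red), "fovy" (degrees; the focal length in pixels is half the picture's height over the tangent of half this angle, whatever the lens; pixels are square), "cx", "cy" (the principal point, pixels), "k1" (the pictures are not rectified: a ray, as slopes to the right and down, at radius r is drawn at 1 + k1 r^2 times it, then the intrinsics apply), "eye" and "attitude" of the camera in the world. Camera axes: x right, y down, z forward; pixel columns grow to the right and rows downward; lengths in mm; the calibration is good to about 2 mm. A picture is of the moment at which its call begins. There is no depth.
A pose or a line that the arm cannot do raises bot.MotionError and nothing moves.
- bot.finish_job(): hands the job in; it is judged then, once.
The state is a dict: "clock": time; "joint_positions": joint angles; "qvel": joint speeds; "effort": joint torques, N m; "ee_pos": TCP position; "tool_rot": TCP orientation; "ft_force": force on the tool from outside, world axes, zero at the start; "moment": the same for the moment, N m; "grip_width": finger opening in mm; "grip_force": force on a finger pad.
Only numpy, scipy, OpenCV 4.12 (cv2) and the standard library are available. Lean on these libraries where they do the work, as an engineer would, in place of code of your own. Each camera call takes 0.05 s, during which the arm holds its last target. There are 200 camera calls.

## Working session

There is one attempt and no reset: what is moved stays moved. The work goes in short steps, each a Python script; the robot and the scene stay as the last script left them, time stands still between calls to the robot, and variables do not carry over. Pictures are saved under pics/ and viewed, at most 14 in all, crops included, and the job is handed in when it is done.

```bash
ls; mkdir -p pics
python3 - <<'E'
from rig import bot, optics
import cv2
for n in("scene","top"):
    c=optics.read_camera(n); cv2.imwrite(f"pics/{n}0.png",c["image"]); print({k:v for k,v in c.items() if k!="image"})
print(bot.read_state())
E
```

```text
pics
rig.py
{'fovy': 57.59425031081691, 'cx': 323.8518646135778, 'cy': 246.99506175788426, 'k1': -0.07753443024974459, 'eye': array([1326.70172605,  120.32801958,  647.3125316 ]), 'attitude': array([-0.30493478,  0.56333872,  0.6781913 , -0.36016778])}
{'fovy': 56.89606753029212, 'cx': 318.5968838280346, 'cy': 242.84084469938682, 'k1': -0.046462728220497934, 'eye': array([ 384.01175671,  -13.52498363, 1036.21198405]), 'attitude': array([ 0.06044677, -0.70163891,  0.7071082 , -0.06361629])}
{'clock': 0.1, 'joint_positions': array([-1.37461827e+00,  3.00418130e-01,  1.52154483e+00,  3.51344589e-07,
        1.32070895e+00, -6.65885820e-02]), 'qvel': array([ 0.00057432, -0.00178519, -0.00036088,  0.00011925,  0.00105709,
       -0.00065738]), 'effort': array([ 1.69025530e-03, -5.44376600e+01, -3.62372196e+01, -2.00901763e-05,
        3.01962886e-03, -6.71348076e-06]), 'ee_pos': array([ 142.82427898, -530.90249023,  230.76570976]), 'tool_rot': array([-5.38504832e-04,  9.91381481e-01,  1.31005602e-01, -3.47706493e-05]), 'ft_force': array([ 0.16954703, -0.15958317,  0.08892071]), 'moment': array([-0.02320939, -0.00282327, -0.00876756]), 'grip_force': 0.0, 'grip_width': 85.57574346854379}
```

View pics/top0.png

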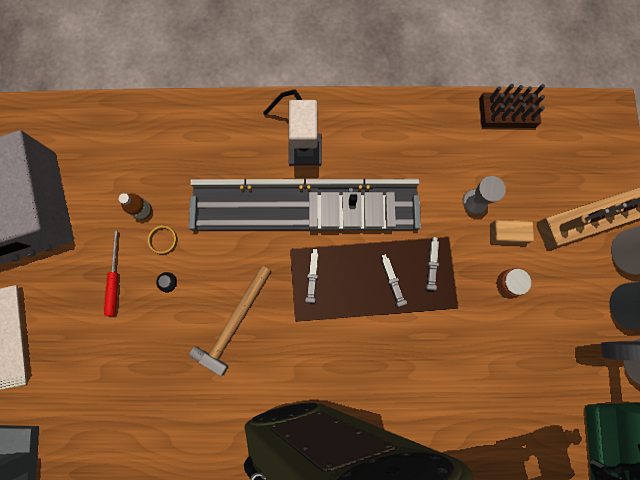

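View pics/scene0.png

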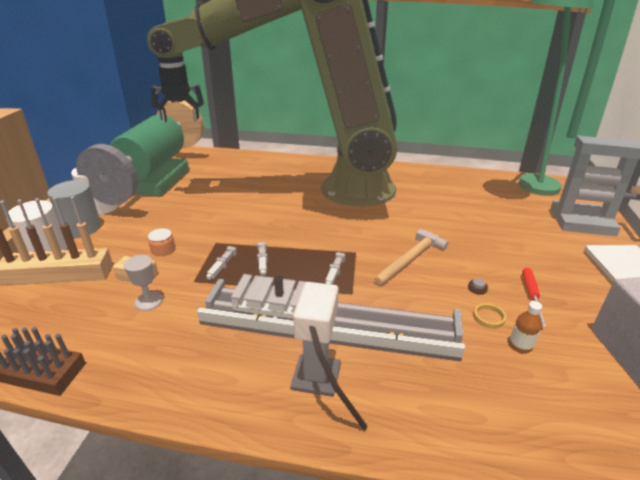

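The top view shows three blanks on the pad, near (312,275), (394,280) and (433,264). The carrier spans columns 310-397 with its handle near (352,200), and the button is near (167,282). Next I'll enlarge both views.

```bash
cat > h.py <<'E'
import numpy as np, cv2
from scipy.spatial.transform import Rotation as R
from scipy.optimize import least_squares
from rig import bot, optics
def cam(n):
    c=optics.read_camera(n); q=c["attitude"]; c["R"]=R.from_quat(np.r_[q[1:],q[0]]).as_matrix()
    f=240/np.tan(np.radians(c["fovy"]/2)); c["K"]=np.array([[f,0,c["cx"]],[0,f,c["cy"]],[0,0,1]]); c["D"]=np.array([c["k1"],0,0,0.]); return c
def ray(c,px):
    s=cv2.undistortPoints(np.array([[px]],float),c["K"],c["D"])[0,0]
    return c["R"]@np.r_[s,1]
def proj(c,P):
    Rt=c["R"].T; return cv2.projectPoints(np.atleast_2d(np.array(P,float)),cv2.Rodrigues(Rt)[0],-Rt@c["eye"],c["K"],c["D"])[0][:,0]
def onz(c,px,z):
    d=ray(c,px); return c["eye"]+d*(z-c["eye"][2])/d[2]
def tri(c1,p1,c2,p2):
    d1,d2=ray(c1,p1),ray(c2,p2); t=np.linalg.lstsq(np.c_[d1,-d2],c2["eye"]-c1["eye"],rcond=None)[0]
    a,b=c1["eye"]+t[0]*d1,c2["eye"]+t[1]*d2; return (a+b)/2,np.linalg.norm(a-b)
def crop(c,x,y,w,h,k,fn):
    im=cv2.resize(c["image"][y:y+h,x:x+w],None,fx=k,fy=k,interpolation=cv2.INTER_CUBIC)
    for i in range(-x%10,w,10): cv2.line(im,(i*k,0),(i*k,6 if (x+i)%50 else 14),(0,255,255),1)
    for j in range(-y%10,h,10): cv2.line(im,(0,j*k),(6 if (y+j)%50 else 14,j*k),(0,255,255),1)
    cv2.imwrite(fn,im)
def down(a): # tool down, closing axis y at world angle a
    # x axis of tool = (sin a? ) chosen: y tool = (cos a, sin a,0), z=-Z
    y=np.array([np.cos(a),np.sin(a),0]); z=np.array([0,0,-1.]); M=np.c_[np.cross(y,z),y,z]
    q=R.from_matrix(M).as_quat(); return np.r_[q[3],q[:3]]
E
python3 - <<'E'
from h import *
t=cam("top");s=cam("scene")
crop(t,290,175,170,125,4,"pics/tc.png"); crop(s,195,235,170,125,4,"pics/sc.png")
E
```

```text
(no output)
```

View pics/tc.png

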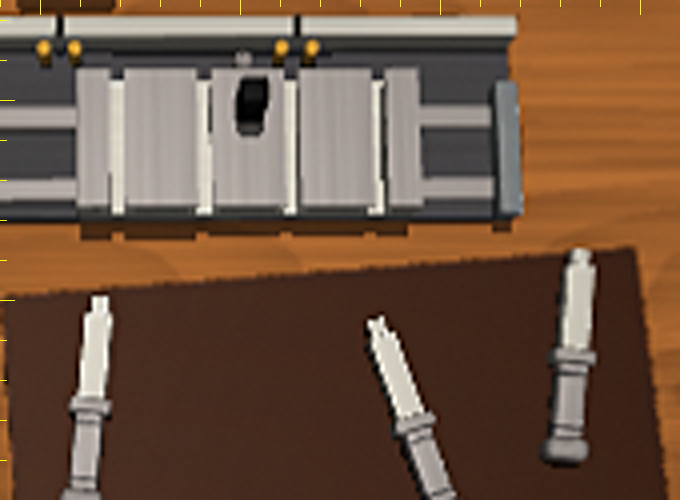

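View pics/sc.png

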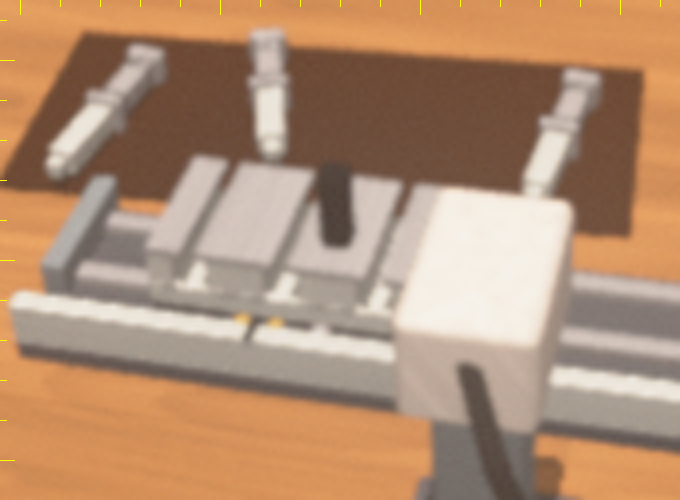

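The crops show the carrier top with corners at about (309,192), (394.5,192), (309,227) and (395,227) px in the top view. Blanks A, B and C have clear silhouettes in both views. I'll fit them with a model in both views and triangulate the handle and button.

```bash
cat >> h.py <<'E'
SEG=[(0,50,16),(50,60,10),(-8,0,24),(-52,-8,16),(-64,-52,24)]
def blankpts(p):
    x,y,z,a=p; c,s=np.cos(a),np.sin(a); out=[]
    for lo,hi,w in SEG:
        q=np.array([[u,v*w/2,k*w/2] for u in(lo,hi) for v in(-1,1) for k in(-1,1)])
        out.append(np.c_[x+c*q[:,0]-s*q[:,1],y+s*q[:,0]+c*q[:,1],z+q[:,2]])
    return out
def render(c,p,box,k=8):
    m=np.zeros((box[3]*k,box[2]*k),np.uint8)
    for q in blankpts(p):
        uv=(proj(c,q)-box[:2]+.5)*k-.5
        cv2.fillConvexPoly(m,cv2.convexHull(np.round(uv*16).astype(np.int32)),255,shift=4)
    return cv2.resize(m,(box[2],box[3]),interpolation=cv2.INTER_AREA)/255.
def silver(c,box):
    x,y,w,h=box; hsv=cv2.cvtColor(c["image"],cv2.COLOR_BGR2HSV)[y:y+h,x:x+w].astype(float)
    v=hsv[...,2]; sat=hsv[...,1]/255
    return np.clip((0.45-sat)/0.15,0,1)*np.clip((v-60)/60,0,1)
def fit(cams,p0,free=(1,1,1,1)):
    free=np.array(free,bool); p0=np.array(p0,float); dat=[]
    for c in cams:
        uv=np.vstack([proj(c,q) for q in blankpts(p0)]); lo=np.floor(uv.min(0)-6).astype(int); hi=np.ceil(uv.max(0)+6).astype(int)
        b=[*lo,*(hi-lo)]; dat.append((c,b,cv2.GaussianBlur(silver(c,b),(0,0),1)))
    sc=np.array([10,10,10,.1])[free]
    def full(d):
        p=p0.copy(); p[free]+=d*sc; return p
    from scipy.optimize import minimize
    f=lambda d:sum(((cv2.GaussianBlur(render(c,full(d),b),(0,0),1)-m)**2).sum()/max(m.sum(),1) for c,b,m in dat)
    r=minimize(f,np.zeros(free.sum()),method="Nelder-Mead",options=dict(initial_simplex=np.vstack([np.zeros(free.sum()),.6*np.eye(free.sum())]),xatol=.01,fatol=1e-5))
    return full(r.x),r.fun
E
python3 - <<'E'
from h import *
np.set_printoptions(precision=1,suppress=True)
t=cam("top");s=cam("scene")
C=lambda u,v:((u+.5)/4-.5+290,(v+.5)/4-.5+175)
S=lambda u,v:((u+.5)/4-.5+195,(v+.5)/4-.5+235)
print("corners z56",[onz(t,C(*p),56) for p in[(77,68),(418,68),(77,208),(422,208)]])
print("right rear/front corner tri",tri(t,C(418,68),s,S(150,250)),tri(t,C(422,208),s,S(200,157)))
print("handle top",tri(t,C(254,92),s,S(335,170)),onz(t,C(254,92),103))
print("rail back edge",onz(t,(192,182),30),onz(t,(418,182),30), "front",onz(t,(192,230),30),onz(t,(420,230),30))
print("button",tri(t,(167,282),s,(479,285)),onz(t,(167,282),30))
for tip,bol in [((100,297),(92,400)),((375,320),(412,425)),((582,250),(573,355))]:
    a=onz(t,C(*tip),18);b=onz(t,C(*bol),20); d=(a-b)[:2]; p0=[*b[:2],16,np.arctan2(d[1],d[0])]
    print("blank0",np.array(p0), [np.round(x,2) for k in([t,s],[t],[s]) for x in fit(k,p0,(1,1,len(k)>1,1))])
E
```

```text
corners z56 [array([677.6,   2.7,  56. ]), array([ 676.4, -193.4,   56. ]), array([595.4,   3. ,  56. ]), array([ 594. , -192.4,   56. ])]
right rear/front corner tri (array([ 675.5, -190.8,   56.5]), np.float64(5.131237530215301)) (array([ 593.5, -190.6,   56.1]), np.float64(3.640379938947399))
handle top (array([649.1, -93.8, 103. ]), np.float64(1.5086699690826022)) [649.3 -94.5 103. ]
rail back edge [711.5 280.5  30. ] [ 707.6 -256.    30. ] front [595.1 275.4  30. ] [ 591.2 -255.    30. ]
button (array([476.3, 338.3,  10.4]), np.float64(7.262497633314676)) [474.4 327.8  30. ]
blank0 [490.2  -4.5  16.   -0.1] [array([492.3,  -3.8,  14. ,  -0.1]), np.float64(0.33), array([491.9,  -3.7,  16. ,  -0.1]), np.float64(0.02), array([498.4,  -4.2,  16. ,  -0.1]), np.float64(0.3)]
blank0 [ 474.3 -188.4   16.     0.3] [array([ 480. , -188.5,   12.4,    0.3]), np.float64(0.37), array([ 479.5, -188.9,   16. ,    0.3]), np.float64(0.07), array([ 494. , -181.4,   16. ,    0.3]), np.float64(0.23)]
blank0 [ 514.  -283.6   16.    -0.1] [array([ 517.5, -284.7,   16.9,   -0.1]), np.float64(0.3), array([ 518.6, -285.7,   16. ,   -0.1]), np.float64(0.09), array([ 514.9, -283.8,   16. ,   -0.1]), np.float64(0.2)]
```

Run:
```python
from h import *
np.set_printoptions(precision=1,suppress=True)
q=down(np.pi/2); print(q, bot.ik([650,-94.5,200],q))
q2=down(-np.pi/2); print(q2,bot.ik([650,-94.5,200],q2))
j=bot.ik([650,-94.5,200],q); j2=bot.ik([650,-94.5,200],q2)
use=q if j is not None and (j2 is None or abs(j[5])<abs(j2[5])) else q2
print(use is q)
bot.move_to([649.5,-94.5,200],use)
print(bot.servo_line([649.5,-94.5,72],speed=100,until_force=15))
f0=bot.read_state()["ft_force"]; print(f0)
bot.move_gripper(10,40); st=bot.read_state(); print(st["ee_pos"],st["grip_width"],st["grip_force"],st["ft_force"])
for y in [0,100,*range(135,160,2)]:
    h=bot.servo_line([649.5+.0073*(y+94.5),y,72],speed=60,until_force=25); bot.dwell(.15); st=bot.read_state(); print(y,h,st["ee_pos"],st["ft_force"],st["grip_width"])
    if h: break
print(st["clock"])
```

```text
[0. 0. 1. 0.] [-0.2  0.6  1.2 -0.   1.4 -1.8]
[0. 1. 0. 0.] [-0.2  0.6  1.2 -0.   1.4  1.4]
False
False
[-0.8  0.1  0.1]
[649.5 -94.5  72.1] 15.191643831002327 40.3434294462204 [-0.9 -0.1  1.9]
0 False [649.9  -0.3  72.1] [ -5.3 -10.    5.8] 15.596406846736242
100 False [650.3 101.4  72.1] [-7.2 -0.6  7.5] 15.14211747465818
135 False [650.4 136.6  72.1] [-7.8  2.1  7.2] 15.465052177158327
137 False [650.4 138.1  72.1] [-7.5 -1.7  7.2] 15.16640522619036
139 False [650.4 139.8  72.1] [-8.7 -3.8  7.1] 15.288398912906056
141 False [650.4 142.2  72.1] [-8.6  0.5  7.9] 15.464098714985848
143 False [650.5 144.4  72.1] [-7.6  0.1  5.9] 15.767819088985933
145 False [650.5 146.7  72.1] [-6.9  2.2  6.1] 15.724129630518176
147 False [650.5 148.9  72.1] [-7.   3.1  6.6] 15.247399744463449
149 False [650.5 151.   72.1] [-6.9  4.   6.8] 15.222546860067977
151 False [650.5 152.9  72.1] [-7.4  3.3  7.5] 15.426550572995701
153 False [650.5 154.6  72.1] [-8.4  2.1  6.8] 15.545173616765565
155 False [650.5 156.1  72.1] [-7.2 -1.   8. ] 14.951992205480744
157 False [650.5 157.8  72.1] [-9.  -4.4  8.2] 15.25838791704247
159 False [650.5 160.2  72.1] [-8.4 -0.8  7.2] 15.360290256419832
14.2833
```

Run:
```python
from h import *
np.set_printoptions(precision=1,suppress=True)
t=cam("top"); crop(t,180,165,150,80,5,"pics/t2.png"); st=bot.read_state(); print(st["ee_pos"],st["ft_force"])
```

```text
[650.5 160.2  72.1] [-8.  -0.2  7.2]
```

View pics/t2.png

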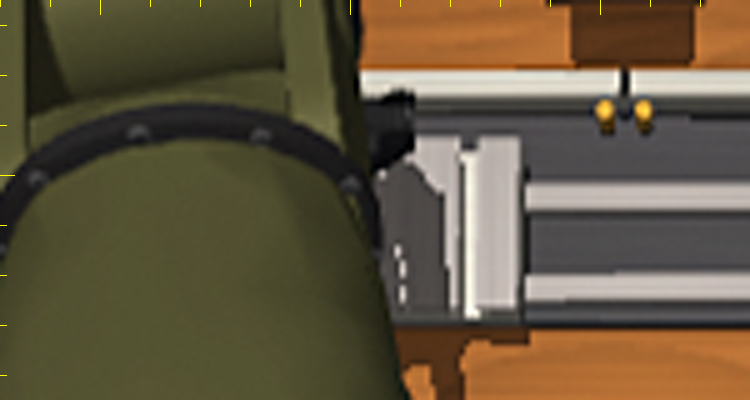

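The carrier's right edge is at x ≈ 284 px and the marking pins' midpoint is at 304.9 px, so the loading detent should be near handle y ≈ 154. The carrier is about 5 mm past it, so I'll back up and let the detent centre it.

Run:
```python
from h import *
np.set_printoptions(precision=1,suppress=True)
t=cam("top"); e=lambda u:onz(t,(u,205),56)[1]
print("edge",e(284),e(284)+98, "lines z40",[onz(t,(u,183),40)[1] for u in(304.6,364.2)],"mark z40",onz(t,(350.6,189),40)[1])
for y in (157,156,155,154,153,152,151,150,151,152,153,154,155,156,155,154,153):
    bot.servo_line([650,y,72],speed=30); bot.dwell(.1); st=bot.read_state(); print(y,st["ee_pos"][1],st["ft_force"][1])
# release to let the ball centre it
bot.move_gripper(60); bot.dwell(.3)
bot.servo_line([650,153,160],speed=150)
bot.move_to([480,-300,250],down(-np.pi/2))
t=cam("top"); crop(t,180,165,150,80,5,"pics/t3.png"); print(bot.read_state()["clock"])
```

```text
edge 59.61735146120696 157.61735146120697 lines z40 [np.float64(12.898524531952425), np.float64(-126.79061681208529)] mark z40 -94.56388439306451
157 157.4748872620893 -3.776390179193136
156 156.62163874704754 -2.0262053635345354
155 155.79597879412105 -2.1615366903544104
154 154.95943910657658 -0.25468779629041854
153 154.0299790549756 0.48002199688509856
152 153.1060856503396 -0.14955417298843976
151 152.6921441629217 4.879548481102723
150 152.31788411223545 9.203427715303537
151 152.6948501948628 4.420938066326661
152 153.2640987441077 1.8008504453121545
153 154.0618167447883 0.30122234483433785
154 154.95770953154835 -1.529944880261521
155 155.82640378386617 -0.4067234083987032
156 156.34419963561263 -3.8824829373098835
155 155.69946645627599 -1.7717182428474638
154 154.93919630232674 -0.05751157787605421
153 154.01050059086026 -0.27392963061087233
23.7
```

View pics/t3.png

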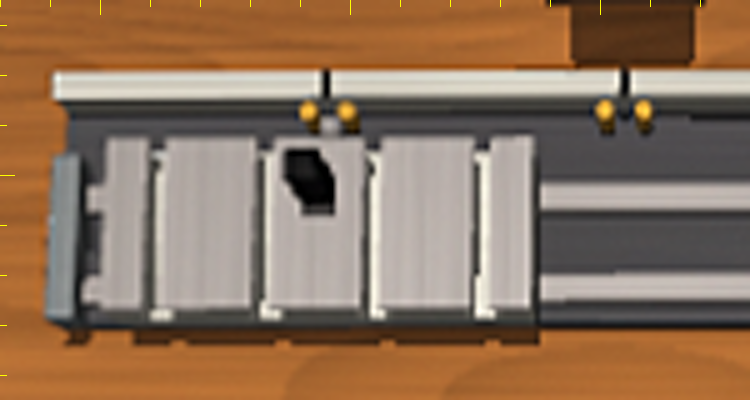

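The carrier's index mark at crop x 330 is midway between the loading pins at 309 and 347, so it is in the loading detent. Next I'll refit the blanks and grasp the first one.

```bash
cat >> h.py <<'E'
YAW=-0.0073; MX=596.5; MY=154.2
P0=[[491.9,-3.7,16,-.1],[479.5,-188.9,16,.3],[518.6,-285.7,16,-.1]]
def mouth(dy): return np.array([MX-dy*YAW, MY+dy])
def st(): return bot.read_state()
def settle(p,q=None,speed=60,n=2):
    """line to p, then take out the steady error shown by ee_pos"""
    p=np.array(p,float); c=p.copy(); bot.servo_line(c,q,speed=speed)
    for _ in range(n):
        bot.dwell(.1); c=c+(p-st()["ee_pos"]); bot.servo_line(c,q,speed=30)
    bot.dwell(.1); return c
def see(i,p0=None):
    return fit([cam("top")],P0[i] if p0 is None else p0,(1,1,0,1))
def pick(p):
    x,y,z,a=p; q=down(-np.pi/2+a); g=np.array([x-30*np.cos(a),y-30*np.sin(a)])
    bot.move_to([*g,110],q); bot.move_gripper(50)
    bot.servo_line([*g,30],speed=150); h=bot.servo_line([*g,6],speed=50,until_force=10)
    e=st()["ee_pos"]; bot.move_gripper(8,60); s=st(); print("pick",h,e,s["ee_pos"],s["grip_width"],s["grip_force"])
    bot.servo_line([*g,100],speed=100); bot.dwell(.2); s=st(); print("lift",s["grip_width"],s["grip_force"],s["ft_force"])
E
python3 - <<'E'
from h import *
np.set_printoptions(precision=2,suppress=True)
t=cam("top"); print("slots",[onz(t,(u,200),56)[1] for u in(211.6,233.6,254.8,277)],[mouth(d)[1] for d in(75,25,-25,-75)],"front edge",onz(t,(240,226.8),56))
bot.move_to([420,200,250],down(-np.pi/2))
f=[see(i) for i in range(3)]; print(f)
pick(f[0][0])
t=cam("top"); cv2.imwrite("pics/t4.png",t["image"]); s=cam("scene"); crop(s,195,165,200,150,4,"pics/s4.png"); print(st()["clock"])
E
```

```text
slots [np.float64(225.7616508412505), np.float64(175.1801258617471), np.float64(126.55061324743883), np.float64(75.7097415435488)] [np.float64(229.2), np.float64(179.2), np.float64(129.2), np.float64(79.19999999999999)] front edge [596.19 158.98  56.  ]
[(array([491.88,  -3.77,  16.  ,  -0.1 ]), np.float64(0.01334966069251702)), (array([ 479.56, -188.94,   16.  ,    0.33]), np.float64(0.06330217050120349)), (array([ 495.35, -316.17,   16.  ,    0.13]), np.float64(0.31475874282249144))]
pick False [462.05  -0.72   5.93] [462.24  -0.73   6.42] 14.656346555400535 59.06994938850403
lift 14.364288388003946 58.52519989013672 [ 0.94  0.34 -1.61]
30.0833
```

View pics/s4.png

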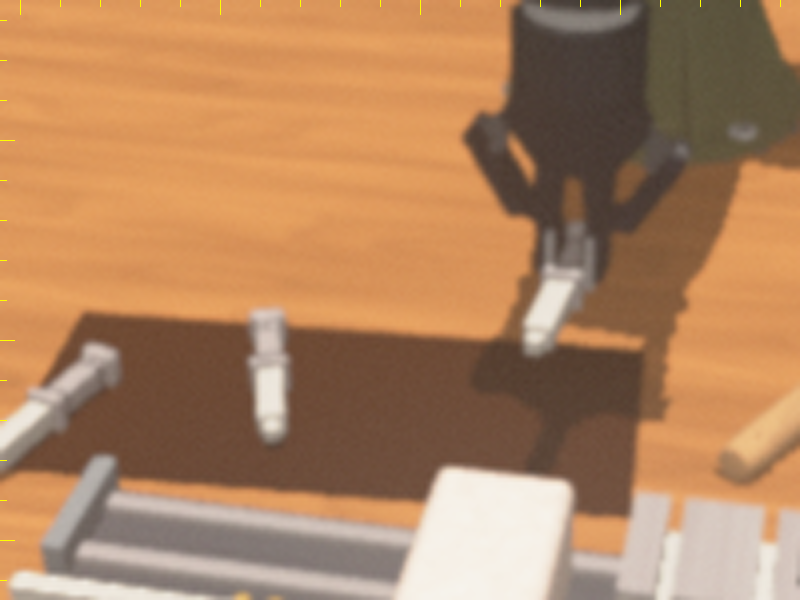

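The first blank (A) is held by the grip, tang forward, and C has been knocked to the left in this view. I'll bring A up to the mouth of channel -75 and compare both in one picture.

```bash
cat >> h.py <<'E'
def place(dy,off,z=31.5,ydel=0.,speed=100,n=2):
    """blank origin 'off' mm before the mouth of channel dy, TCP height z"""
    m=mouth(dy); u=np.array([np.cos(YAW),np.sin(YAW)]); g=m-u*(30+off)+np.array([0,ydel])
    return settle([*g,z],down(-np.pi/2+YAW),speed,n)
E
python3 - <<'E'
from h import *
np.set_printoptions(precision=2,suppress=True)
m=mouth(-75); bot.servo_line([MX-100,m[1],100],down(-np.pi/2+YAW),speed=150)
place(-75,66); s=st(); print(s["ee_pos"],s["grip_width"],s["ft_force"],s["clock"])
t=cam("top"); crop(t,200,180,100,70,8,"pics/t5.png")
E
```

```text
[499.94  79.91  31.38] 14.983453098505487 [-1.    0.11 -2.96] 32.45
```

View pics/t5.png

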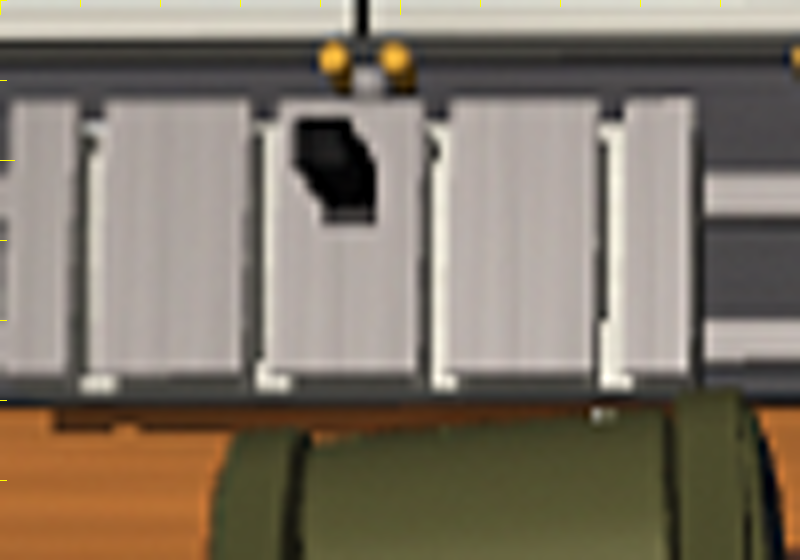

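The nose tip shows at crop (603,415). The channel's roof slot is centred near u ≈ 611 at the mouth, and the floor lip spans u 600-632. I'll convert these to y.

Run:
```python
from h import *
t=cam("top"); C=lambda u,v:((u+.5)/8-.5+200,(v+.5)/8-.5+180)
print("nose z46",onz(t,C(603,415),46)); 
for z,u0,u1,v in((56,597,626,370),(32,600,632,381)): print(z,onz(t,C(u0,v),z)[:2],onz(t,C(u1,v),z)[:2])
print("edge R z56",onz(t,C(694,300),56),"L",onz(t,C(8,300),56))
g=cv2.cvtColor(t["image"],cv2.COLOR_BGR2HSV)[228:236,268:284]; print(g[...,2]); print(g[...,1])
```

```text
nose z46 [586.92013215  80.67125916  46.        ]
56 [597.87474616  81.54057388] [597.81214761  73.3329387 ]
32 [599.84541063  82.96696326] [599.77487793  73.69398387]
edge R z56 [617.99280307  54.19279169  56.        ] L [619.58411771 249.56863531  56.        ]
[[ 69  70  71  72  74  82  73 160 161 161 170  88  74  69  70  69]
 [ 54  53  54  55  53  52  48  46  43  42  46  48  52  53  54  52]
 [ 53  54  54  56  55  52  48  47  50  50  53  54  49  48  49  54]
 [ 75  62  65  58  60  57 151 104 101  59  58  58  55  57  52  59]
 [ 65  57  60  57  57  55 113  83  81  60  59  62  62  63  57  38]
 [ 60  61  62  63  63  62  61  60  62  65  65  65  67  70  61  29]
 [ 67  68  67  69  69  67  68  68  70  70  71  71  72  75  63  31]
 [ 72  74  72  74  73  73  75  74  74  74  74  75  75  79  68  33]]
[[ 22  25  29  28  24  25  21  22  24  24  24  23  21  22  25  22]
 [  9   5   9   5   5  10   5   6   6   6   6   5   5  10   9   0]
 [125 132 127 123 130 142 159 157 148 148 140 137 120 112 109 132]
 [190 189 184 180 179 192  25  64  73 121 136 136 125 121 123 173]
 [133 125 128 116 125 134  36  71  76 102  99  95  99 101 103 127]
 [ 94 100  95 101  97 107 117 111 111 114 110 106 103 106 105  97]
 [ 99 105 107 111 115 103 101 105 102 106 104 104 103 105 101  99]
 [106 107 106 103 105 105 105 107 107 107 103 109 105 107 105  85]]
```

The camera puts the channel at y ≈ 77.5, against about 79.5 from the tool. I'll settle it by touch: put the 10 mm nose inside the 19 mm channel and feel both walls, the floor and the roof.

```bash
cat >> h.py <<'E'
def feel(axis,d,F=3.5):
    """creep along axis until contact; returns ee coordinate there, goes back"""
    s0=st(); p=s0["ee_pos"].copy(); c=bot_cmd.copy(); e=c.copy(); e[axis]+=d
    h=bot.servo_line(e,speed=12,until_force=F); s=st(); r=s["ee_pos"][axis]; f=s["ft_force"]-s0["ft_force"]
    bot.servo_line(c,speed=20); bot.dwell(.1); return h,round(r,2),np.round(f,1)
E
python3 - <<'E'
import h
from h import *
np.set_printoptions(precision=2,suppress=True)
place(-75,66,ydel=-1.2)
u=place(-75,51,ydel=-1.2,speed=20,n=1); s=st(); print(s["ee_pos"],s["ft_force"],s["grip_width"])
h.bot_cmd=u
for ax,d in((1,7),(1,-7),(2,7),(2,-7)): print(ax,d,feel(ax,d))
print(st()["clock"],st()["ee_pos"])
E
```

```text
[515.03  78.57  31.51] [-0.27  0.04 -1.62] 14.52372100855882
1 7 (False, np.float64(85.6), array([0.1, 0.1, 0.3]))
1 -7 (True, np.float64(73.5), array([2. , 4.3, 0.7]))
2 7 (True, np.float64(37.44), array([ 2.7,  0.5, -2.3]))
2 -7 (True, np.float64(26.35), array([-1.4, -0.3,  7. ]))
39.325 [514.85  78.55  31.29]
```

Run:
```python
import h
from h import *
np.set_printoptions(precision=2,suppress=True)
h.bot_cmd=place(-75,51,z=31.8,ydel=-1.2,speed=20,n=1)
print(st()["ee_pos"])
for ax,d in((1,-7),(1,9),(1,-7)): print(ax,d,feel(ax,d,3))
print(st()["clock"],st()["ee_pos"],st()["grip_width"])
s=cam("scene"); crop(s,330,215,150,110,5,"pics/s6.png"); t=cam("top"); crop(t,240,200,60,45,10,"pics/t6.png")
```

```text
[514.99  78.59  31.83]
1 -7 (True, np.float64(73.51), array([0.5, 2.6, 0.7]))
1 9 (True, np.float64(86.62), array([ 0.7, -2. ,  0.7]))
1 -7 (True, np.float64(73.62), array([1.8, 2.2, 0.7]))
43.2833 [514.89  78.55  31.71] 14.635444203904507
```

View pics/t6.png

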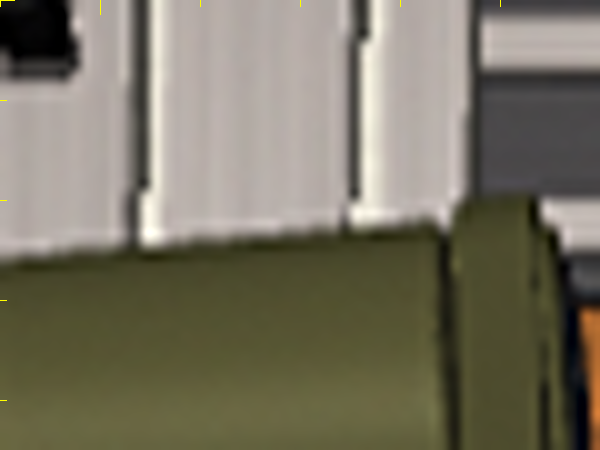

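Touch gives a channel centre at y ≈ 80.1 including the carrier's detent play, and z ≈ 31.9. That agrees with the tool estimate, so I'll insert.

```bash
cat >> h.py <<'E'
def insert(dy,z=31.8,ydel=.3,F=10):
    place(dy,51,z=z,ydel=ydel,speed=20,n=1); u=place(dy,45,z=z,ydel=ydel,speed=20,n=2)
    d=np.array([np.cos(YAW),np.sin(YAW),0]); s0=st()
    hit=bot.servo_line(u+d*50,speed=25,until_force=F); s=st(); m=mouth(dy)
    print("insert",hit,"off",round(m[0]-30-s["ee_pos"][0],2),"y",s["ee_pos"][1]-m[1],"z",s["ee_pos"][2],"f",s["ft_force"]-s0["ft_force"],"grip",s["grip_width"],s["clock"])
    return hit
E
python3 - <<'E'
from h import *
np.set_printoptions(precision=2,suppress=True)
insert(-75,ydel=.6)
E
```

```text
insert True off -2.36 y 0.7524066097727342 z 31.041104793564983 f [0.12 0.62 1.24] grip 14.876406315597364 47.1083
```

Run:
```python
from h import *
np.set_printoptions(precision=2,suppress=True)
for k in range(3):
    e=st()["ee_pos"]; hit=bot.servo_line(e+[6,0,0],speed=15,until_force=10); s=st(); print(hit,s["ee_pos"],s["ft_force"],s["grip_width"])
    if hit and s["ee_pos"][0]-e[0]<1: break
```

```text
True [568.6   79.93  30.41] [-1.86 -1.32  5.54] 14.396796393332348
```

```bash
cat >> h.py <<'E'
def leave():
    bot.move_gripper(34); e=st()["ee_pos"]; bot.servo_line([e[0],e[1],115],speed=120)
E
python3 - <<'E'
from h import *
leave()
bot.move_to([330,-250,260],down(-np.pi/2))
t=cam("top"); crop(t,220,170,200,150,4,"pics/t7.png"); print(st()["clock"])
E
```

```text
50.175
```

View pics/t7.png

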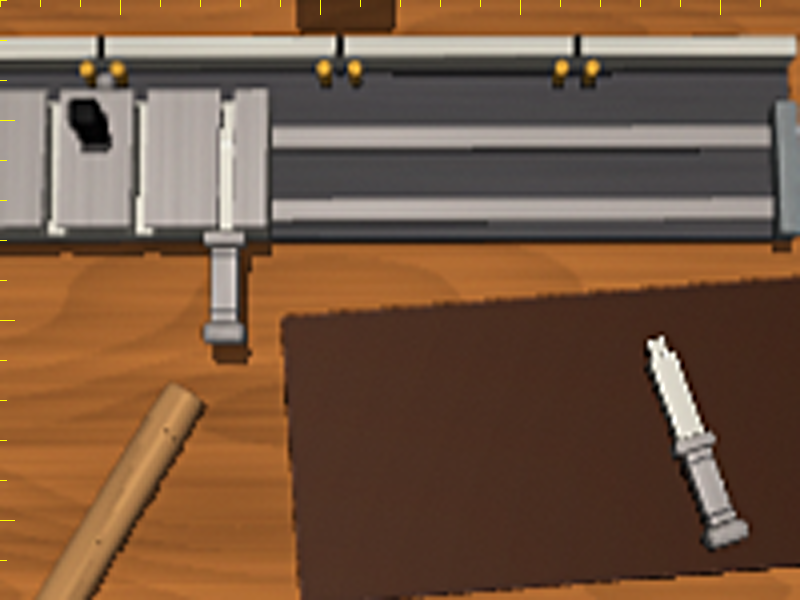

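A sits home with its bolster at the mouth, near crop (223,238). Next is B into channel +25.

```bash
cat >> h.py <<'E'
def todo(i,dy,p0=None,ydel=.6):
    p,r=see(i,p0); print("fit",p,r)
    if r>.12: return print("bad fit")
    pick(p)
    if not 13<st()["grip_width"]<18: return print("no grasp")
    m=mouth(dy); bot.servo_line([MX-115,m[1],100],down(-np.pi/2+YAW),speed=200)
    place(dy,66,z=31.8,ydel=ydel); s=st(); print("grip",s["grip_width"],s["grip_force"])
    insert(dy,ydel=ydel); e=st()["ee_pos"]; hit=bot.servo_line(e+[5,0,0],speed=15,until_force=10); s=st(); print(hit,s["ee_pos"],s["ft_force"])
E
python3 - <<'E'
from h import *
np.set_printoptions(precision=2,suppress=True)
todo(1,25)
E
```

```text
fit [ 479.57 -188.89   16.      0.33] 0.06747138234982768
pick False [ 451.17 -198.49    5.95] [ 451.32 -198.6     6.4 ] 14.723670152591556 59.22740936279297
lift 14.405944427151262 58.51829946041107 [ 0.06 -0.21 -1.95]
grip 14.031180505381526 58.506542444229126
insert True off -0.66 y 0.6551354900070692 z 31.012031794044333 f [-1.23 -0.55  0.01] grip 14.323899956841599 62.3083
True [567.62 179.8   30.41] [-1.21 -0.02  5.03]
```

Run:
```python
from h import *
leave()
bot.move_to([360,150,260],down(-np.pi/2))
t=cam("top"); crop(t,200,195,260,110,3,"pics/t8.png"); print(st()["clock"])
```

```text
64.7667
```

View pics/t8.png

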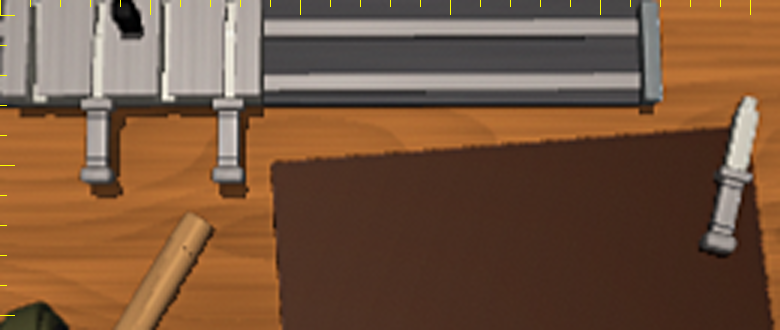

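A and B are home. C now lies with its tip at px (450,228.5) and its bolster front at (445.6,252), still on the pad's right edge.

Run:
```python
from h import *
np.set_printoptions(precision=2,suppress=True)
t=cam("top"); a=onz(t,(450,228.5),18); b=onz(t,(445.6,252),20); d=(a-b)[:2]
p0=[*b[:2],16,np.arctan2(d[1],d[0])]; print(p0,np.linalg.norm(d))
todo(2,75,p0)
```

```text
[np.float64(540.4776051344802), np.float64(-314.9428264371993), 16, np.float64(-0.2496526849929779)] 58.13640639308741
fit [ 543.85 -314.55   16.     -0.26] 0.08037764503127022
pick False [ 514.93 -306.85    6.  ] [ 515.09 -306.95    6.46] 14.369137307921175 59.203357100486755
lift 14.473153668762063 58.49845468997955 [ 0.18  0.3  -2.13]
grip 14.26525358206574 58.49615514278412
insert True off -2.86 y 0.6343181510787588 z 30.978126940934292 f [-0.01 -0.83 -0.47] grip 14.546894067280405 78.9167
True [570.22 229.75  30.43] [-1.59  1.15  5.57]
```

Run:
```python
from h import *
np.set_printoptions(precision=2,suppress=True)
leave()
bot.servo_line([470,229,115],speed=200); bot.move_gripper(0)
for dy in(75,25,-75):
    m=mouth(dy); bot.servo_line([m[0]-95,m[1],100],speed=200); bot.servo_line([m[0]-95,m[1],34],speed=120)
    h_=bot.servo_line([m[0]-50,m[1],34],speed=40,until_force=10); s=st(); print(dy,h_,s["ee_pos"]-[m[0],m[1],0],s["ft_force"])
    bot.servo_line([m[0]-95,m[1],34],speed=120); bot.servo_line([m[0]-95,m[1],100],speed=150)
bot.move_to([330,-150,260],down(-np.pi/2))
t=cam("top"); crop(t,180,180,120,85,6,"pics/t9.png"); print(st()["clock"])
```

```text
75 True [-76.68  -0.16  33.34] [-3.12  0.18  2.75]
25 True [-76.57  -0.16  33.39] [-4.41 -0.7   2.22]
-75 True [-76.29  -0.05  33.49] [-2.72  0.33  1.41]
90.7
```

View pics/t9.png

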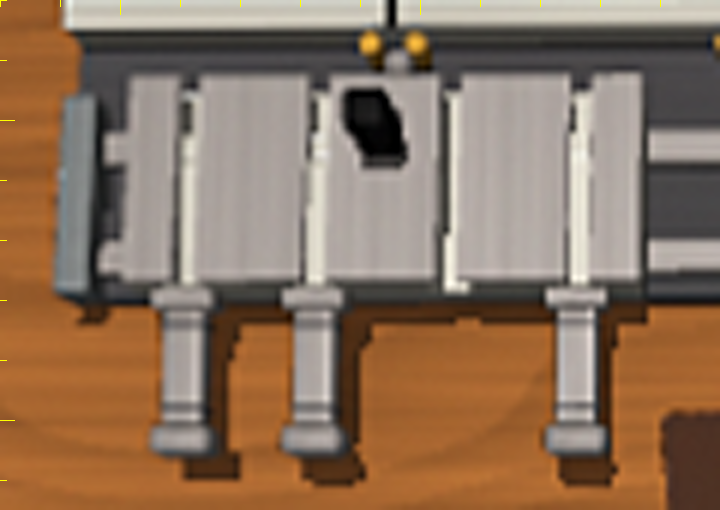

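All three pommels stop the gripper at the same depth and the bolsters are flush with the mouth, so every blank is home. The index mark is within about 1.5 mm of the loading detent. Next I'll move the carrier to marking.

```bash
cat >> h.py <<'E'
def grabhandle(y,x):
    q=down(-np.pi/2); bot.move_to([x,y,170],q); bot.move_gripper(60)
    settle([x,y,72],q,100,1); bot.move_gripper(10,40); s=st(); print("handle",s["ee_pos"],s["grip_width"],s["ft_force"])
E
python3 - <<'E'
from h import *
np.set_printoptions(precision=2,suppress=True)
grabhandle(153.3,651)
bot.servo_line([650.2,30,72],speed=50); print(st()["ft_force"])
settle([650,13.7,72],None,30,2); s=st(); print(s["ee_pos"],s["ft_force"])
bot.move_gripper(60); bot.dwell(.2); bot.servo_line([650,13.7,170],speed=150)
bot.move_to([400,250,250],down(-np.pi/2))
t=cam("top"); s=cam("scene"); a=cv2.resize(t["image"][180:265,240:360],None,fx=5,fy=5,interpolation=cv2.INTER_CUBIC)
b=cv2.resize(t["image"][265:300,150:185],None,fx=5,fy=5,interpolation=cv2.INTER_CUBIC); c=cv2.resize(s["image"][268:303,462:497],None,fx=5,fy=5,interpolation=cv2.INTER_CUBIC)
im=np.zeros((425,780,3),np.uint8); im[:,:600]=a; im[:175,605:]=b; im[250:,605:]=c; cv2.imwrite("pics/t10.png",im); print(st()["clock"])
E
```

```text
handle [650.68 153.28  71.28] 15.286653969463087 [-0.05  0.85  1.22]
[  7.49   8.79 -10.85]
[650.06  13.62  71.4 ] [ 18.09  -1.01 -22.84]
102.0167
```

View pics/t10.png

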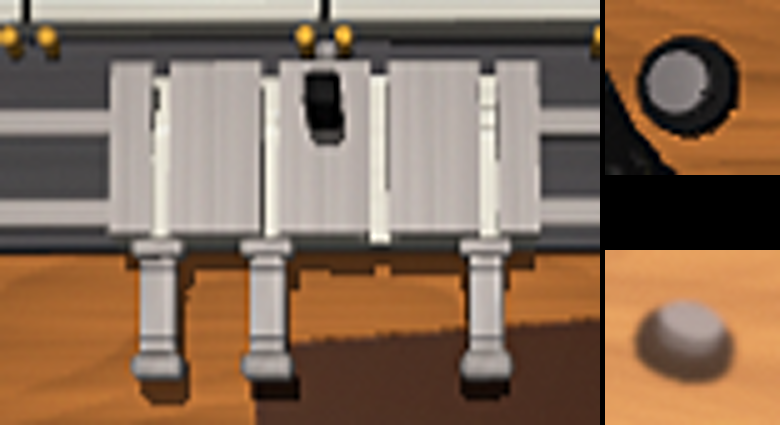

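At marking, the index mark at x 326 matches the pins' midpoint at 324.5, and the blanks are home. The button cap is at top px (164.1,281.1) and scene px (479.1,281.7).

Run:
```python
from h import *
np.set_printoptions(precision=2,suppress=True)
t=cam("top");s=cam("scene")
p,g=tri(t,(164.1,281.1),s,(479.1,281.7)); print(p,g)
if g<4 and 15<p[2]<60:
    q=down(-np.pi/2); bot.move_gripper(0); bot.move_to([p[0],p[1],p[2]+60],q); bot.servo_line([p[0],p[1],p[2]+15],speed=100)
    e0=st(); hit=bot.servo_line([p[0],p[1],p[2]-4],speed=15,until_force=3); s1=st(); print(hit,s1["ee_pos"],s1["ft_force"]-e0["ft_force"])
```

```text
[477.34 338.73  21.51] 2.2257090334643337
True [477.27 338.69  18.62] [-0.78 -0.19  3.98]
```

Run:
```python
from h import *
np.set_printoptions(precision=2,suppress=True)
e=st()["ee_pos"]; hit=bot.servo_line(e-[0,0,10],speed=15,until_force=14); s=st(); print(hit,s["ee_pos"],s["ft_force"]); bot.dwell(.25); s=st(); print(s["ee_pos"],s["ft_force"])
bot.servo_line([*e[:2],e[2]+60],speed=60); print(st()["ft_force"])
grabhandle(13.6,650)
bot.servo_line([649.2,-110,71.5],speed=50); print(st()["ft_force"])
settle([649,-126.3,71.5],None,30,2); s=st(); print(s["ee_pos"],s["ft_force"])
bot.move_gripper(60); bot.dwell(.2); bot.servo_line([649,-126.3,170],speed=150)
bot.move_to([400,250,250],down(-np.pi/2))
t=cam("top"); crop(t,300,165,120,100,6,"pics/t11.png"); print(st()["clock"])
```

```text
True [477.36 338.77  16.  ] [-2.98 -2.4  10.92]
[477.36 338.75  15.99] [-3.91 -2.72 11.26]
[0.07 0.71 0.18]
handle [649.68  13.61  71.32] 15.28713364734587 [-0.32 -0.75  1.13]
[ 0.91  4.89 -2.31]
[ 649.1  -126.22   71.37] [ 9.64 -1.05 -9.5 ]
118.4667
```

View pics/t11.png

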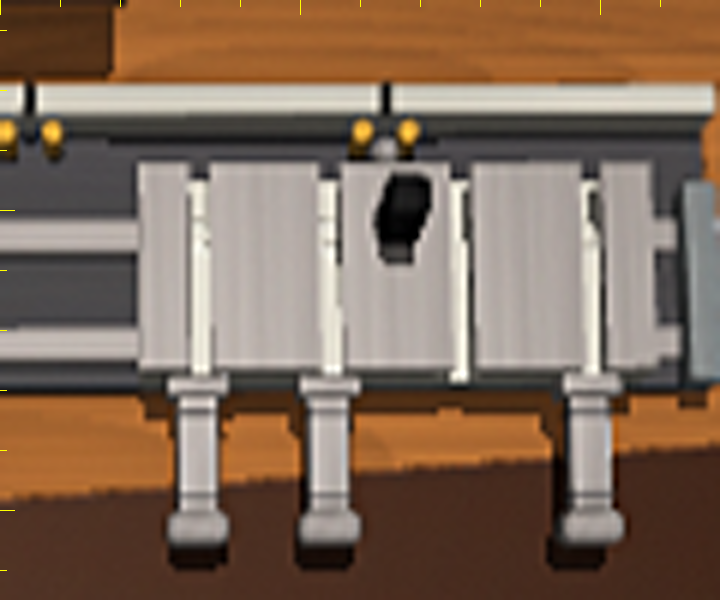

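The mark at x 386 is centred between the outfeed pins at 363 and 408, and all three bolsters are flush. The button read 11 N at its stop, well past the 5 N for full travel. I'm handing the job in.

```bash
python3 -c "
from rig import bot, optics
print(bot.finish_job())"
```

```text
the job is handed in; nothing more can be done
None
```

I handed the job in at about 118 s: all three blanks present are home, the start button was pressed at the marking detent, and the loaded carrier rests at the outfeed detent; the hand-in call returned no verdict.

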